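Third hand at the plaster casting box

TASK

The white mug is parked on the casting box where its front board has to go: lift it off, keeping it upright, and stand it on the bench beside the box. Then stand the long board with the four screw holes between the two dowels at the open front of the box, its foot on the base board, and push it squarely against the two rubber seals with a steady 12 newtons or so, enough to squeeze each seal by about 5 mm but never flat; finish while still pushing, so that I can drive the screws. Leave the shorter spare board where it stands.

Things in the scene. Friction and masses are not known exactly. Their poses are not given: they have to be found in the camera images.
- mould_box: Open plaster casting box, fixed to the bench: plywood base board 284 (x) x 250 (y) mm on battens, its top 36 mm above the bench; two side walls (90 mm high above it, from x=-24 to 136 mm, outer faces at y=+-102 mm) and a back wall; a 61 mm high upturned bowl stands inside. Origin: centre of the underside at bench height; +x points from the open front to the back, z up. Front edge at x=-142 mm.
- seat (a point): Top of the base board midway between the faces of the two seals (box x=-38, y=0, z=36 mm), axes as the box. The front board in place has its inner face here while the seals are free (its centre at seat x=-9 mm) and moves to +x as they are squeezed. The base board is bare for 104 mm in front of this point.
- dowel_left (a point): Top of the wooden locating dowel at box x=-47, y=+111 mm, 24 mm above the base board; 14 mm thick, coned over its last 6 mm. Its twin stands at y=-111 mm. The 208 mm between the two take the 200 mm front board.
- seal_left (a joint): Compression in metres of the black foam-rubber seal on the front end of the side wall at +y (0 free, 0.009 flat). Each seal is 14 mm thick, 12 mm wide and 90 mm high, centred at box y=+84 mm, and springs back with 1.2 N per mm.
- seal_right (a joint): The same for the seal at box y=-84 mm.
- front_board: The front board of the box: light wood, 18 mm thick (its x), 200 mm long (its y), 90 mm high (its z), four 5 mm screw holes near its ends, about 0.22 kg. Stands loose on its long edge on the bench, right of the box. Origin: centre of its lower edge. Both faces are alike. Being thin it tips rather than slides if pushed high while nothing holds it.
- spare_board: A spare board, 18 x 140 x 90 mm, without holes, standing on edge like the front board; to be left alone. Which of the two stands nearer the robot varies.
- mug: White mug, 95 mm high, 88 mm across, about 0.2 kg, standing upright on the base board in front of the seals. Origin: at the underside, 19 mm from the cup's axis; the axis lies at its own y=+19 mm, and the handle sticks out to its -y, to y=-63 mm.
- mug_handle (a point): Point inside the outer, upright part of the mug's handle, 56 mm above the mug's underside and 74 mm from the cup's axis; axes as the mug. The handle is 12 mm thick here (along mug x) with flat sides from 31 to 70 mm above the underside, and can be pinched across from above; its top is 87 mm above the underside. Nearer the cup the handle widens to 30 mm. Grip it firmly, or the mug swings.
There are look-alikes about, which are no part of the job. Leave any purple look-alike of the mug alone.

How it is judged (in metres and radians):
On the way, in this order (a step that is already met when the one before it is completed fails the run):
1. the mug stands upright on the bench beside the box, released (height (world z) of mug below 0.006 m and angle between mug's own z axis and vertical below 0.1 rad and linear speed of mug below 0.02 m/s and contact force between each of the fingers, the arm and mug below 0.2 N and horizontal distance between mug and mould_box below 0.4 m), for 0.3 s.
2. the front board stands on the base board between the dowels (z of front_board in the frame of seat between -0.004 and 0.004 m and y of front_board in the frame of seat between -0.007 and 0.007 m and x of front_board in the frame of seat between -0.03 and 0.005 m and angle between front_board's own z axis and vertical below 0.1 rad), for 0.2 s.
At the end, for the whole second after the job is handed in: The robot still pushes the front board, which stands still and upright (0.06 rad) on the base board (4 mm), midway between the dowels (7 mm), each seal squeezed by 2 to 8 mm (2.4 to 9.6 N each); the mug stands upright on the bench, untouched, within 0.4 m of the box's middle (value of joint seal_left between 0.002 and 0.008 m and value of joint seal_right between 0.002 and 0.008 m and contact force between any of the fingers, the arm and front_board above 4 N and z of front_board in the frame of seat between -0.004 and 0.004 m and y of front_board in the frame of seat between -0.007 and 0.007 m and angle between front_board's own z axis and vertical below 0.06 rad and linear speed of front_board below 0.01 m/s and height (world z) of mug below 0.006 m and angle between mug's own z axis and vertical below 0.1 rad and contact force between each of the fingers, the arm and mug below 0.2 N and horizontal distance between mug and mould_box below 0.4 m); the arm keeps its last pose, push and grip.
It fails at once if the mug is tipped by more than 0.5 rad (angle between mug's own z axis and vertical above 0.5 rad).
It fails at once if a seal is squeezed flat (by more than 8.7 mm) (value of joint any of seal_left, seal_right above 0.0087 m).
It fails at once if the spare board is moved by more than 25 mm (distance of spare_board from where it was at the start of the episode above 0.025 m).
It also fails if it takes over 67 s, if anything falls off the work surface, if the arm or the gripper's body presses on something with over 40 N, if the wrist force passes 120 N, or if a joint passes its speed limit or range.

ROBOT

A 6-joint arm with a two-finger parallel gripper is mounted at the origin on a cart in front of the work surface, level with it; the furniture and walls round the work are solid. World frame = base frame: x ahead of the robot, y to its left, z up, the work surface at z = 0. Lengths are in mm, angles in rad, forces in N, time in s.
With the tool pointing down it reaches from about 275 to 775 mm from the base axis. Payload 14.6 kg.
Tool frame: the origin (TCP) lies at the very end of the fingers, on their centre line; the grasp point (between the pads) lies 19 mm behind it; z points along the fingers, y is the line along which they close (so a half turn about z gives the same grasp; the last joint's range is limited). The gripper opens to 85 mm and grips with 20 to 120 N. Pads are 22 mm wide; open, the fingers measure 114 mm over their backs; the gripper's body (76 mm by 85 mm) begins 54 mm behind the grasp point. The pads swing forward as they close: fully open they stand 13 mm farther back than shut.
Start: joints at [-1.416, 0.263, -0.048, 1.259, 0, 1.415], TCP at [160.049, -500.012, 231.278] pointing down, gripper open.
Joint ranges: [-2.65, 2.65], [-0.89, 1.7], [-1.18, 1.37], [-2.13, 2.11], [-1.35, 1.29], [-3.14, 3.14]. Speed limits (rad/s): [1.89, 1.89, 2.57, 2.79, 3.14, 3.14].

INTERFACE

Orientations are given as a unit quaternion [x, y, z, w].
In Python, from cell import get_state, snapshot, finish_job gives the robot as it stands. The module is installed in compiled form; this text tells all that it offers.
- The arm moves only by the shell command python3 -m creep 'ROWS' [FORCE]. ROWS is one flat JSON list of numbers that holds 1 to 20 rows one after another, with no inner brackets; each row has 7 numbers: dx, dy, dz in a scale on which 1.0 is 750 mm, then a rotation vector rx, ry, rz in a scale on which 1.0 is 360 degrees, then the opening from 0.0 (shut) to 1.0 (fully open); each row shifts and turns the commanded pose from where the row before left it, along the tool's axes as they then stand; what a row does not reach is not made up. A row lasts 1/8 s, in which the tool goes at most 62.5 mm and 0.188 rad, less where a joint would pass 70% of its speed; a pose out of reach is approached as far as the arm can. The fingers move at their own pace and stop on an object; FORCE is the grip in N (left out, the last holds). Time passes only in rows, so rows that do not move let the fingers close. It prints the time, the measured TCP pose, the force, the opening and the grip force at its end. Input that does not fit is refused with a message, and nothing moves.
- get_state(): the state, without advancing time (a new reading comes with each control period).
- snapshot(name): name is "scene" or "top" or "wrist"; returns a dict with "img" (384x512x3 uint8, red, green, blue), "K" (3x3 intrinsics, pixels), "world_from_camera" (4x4, takes a point from camera to world coordinates). Camera axes: x right, y down, z forward; pixel columns grow to the right and rows downward; lengths in mm; the calibration is good to about 2 mm. A picture is of the moment at which its call begins. There is no depth.
- finish_job(): hands the job in; it is judged then, once.
The state is a dict: "time_s": time; "joint_positions": joint angles; "qvel": joint speeds; "joint_torque": joint torques, N m; "position": TCP position; "ee_rot": TCP orientation; "wrist_force": force on the tool from outside, world axes, zero at the start; "torque": the same for the moment, N m; "opening": opening from 0.0 (shut) to 1.0 (fully open); "grip_force": force on a finger pad.
Only numpy, scipy, OpenCV 4.12 (cv2) and the standard library are available. Lean on these libraries where they do the work, as an engineer would, in place of code of your own. Each camera call takes 0.05 s, during which the arm holds its last target. There are 200 camera calls.

## Working session

There is one attempt and no reset: what is moved stays moved. The work goes in short steps, Python scripts to look and compute and a shell command to move; the robot and the scene stay as the last step left them, time stands still between calls to the robot, and variables do not carry over. Pictures are saved under pics/ and viewed, at most 10 in all, crops included, and the job is handed in when it is done.

```bash
mkdir -p pics
python3 - <<'E'
from cell import *
import cv2,numpy as np
for n in("scene","top"):
    s=snapshot(n);cv2.imwrite(f"pics/{n}0.png",s["img"][:,:,::-1]);np.savez(f"{n}0.npz",**s)
    print(n,s["K"].round(1).tolist(),s["world_from_camera"].round(3).tolist())
st=get_state();print({k:np.round(v,3).tolist() for k,v in st.items()})
E
```

```text
scene [[480.5, 0.0, 249.8], [0.0, 480.5, 186.2], [0.0, 0.0, 1.0]] [[-0.726, -0.454, 0.516, -257.323], [-0.687, 0.456, -0.566, 944.728], [0.021, -0.766, -0.643, 1100.49], [0.0, 0.0, 0.0, 1.0]]
top [[368.6, 0.0, 256.7], [0.0, 368.6, 189.6], [0.0, 0.0, 1.0]] [[-0.023, -0.996, 0.082, 466.949], [-1.0, 0.024, 0.009, 56.52], [-0.011, -0.082, -0.997, 1079.958], [0.0, 0.0, 0.0, 1.0]]
{'time_s': 0.1, 'joint_positions': [-1.416, 0.263, -0.049, 1.259, -0.0, 1.416], 'qvel': [0.002, -0.002, 0.001, 0.001, -0.0, 0.0], 'joint_torque': [0.002, -63.858, 38.506, 0.01, -0.0, 0.0], 'position': [160.018, -499.758, 230.866], 'ee_rot': [0.988, 0.154, -0.0, -0.0], 'wrist_force': [0.452, -1.066, 0.103], 'torque': [0.015, -0.009, 0.056], 'grip_force': 0.0, 'opening': 0.997}
```

View pics/scene0.png

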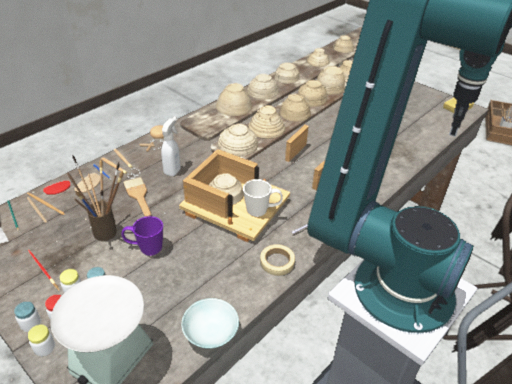

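View pics/top0.png

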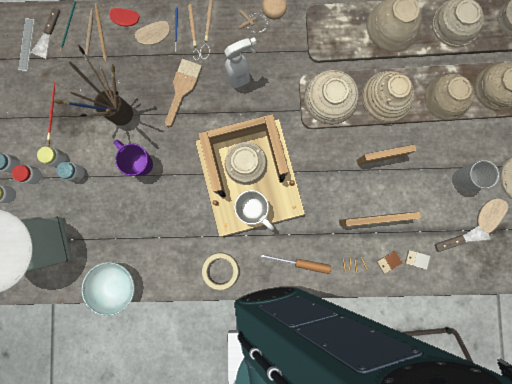

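The scene and top views show the box at top px (250,175), with the white mug at (252,207) and its handle pointing to (268,226). The longer board is at (382,219) and the shorter one at (388,155). I'll enlarge both views to get the edges.

Run:
```python
import cv2,numpy as np
a=cv2.imread("pics/top0.png")[105:245,190:320]; b=cv2.imread("pics/top0.png")[140:235,335:430]
c=cv2.imread("pics/scene0.png")[140:240,170:340]
r=lambda i,w,h:cv2.resize(i,(w,h),interpolation=cv2.INTER_CUBIC)
A=r(a,520,560);B=r(b,280,280);C=r(c,280,165)
o=np.zeros((600,800,3),np.uint8);o[:560,:520]=A;o[:280,520:]=B;o[290:455,520:]=C
cv2.imwrite("pics/crop1.png",o)
```

```text
(no output)
```

View pics/crop1.png

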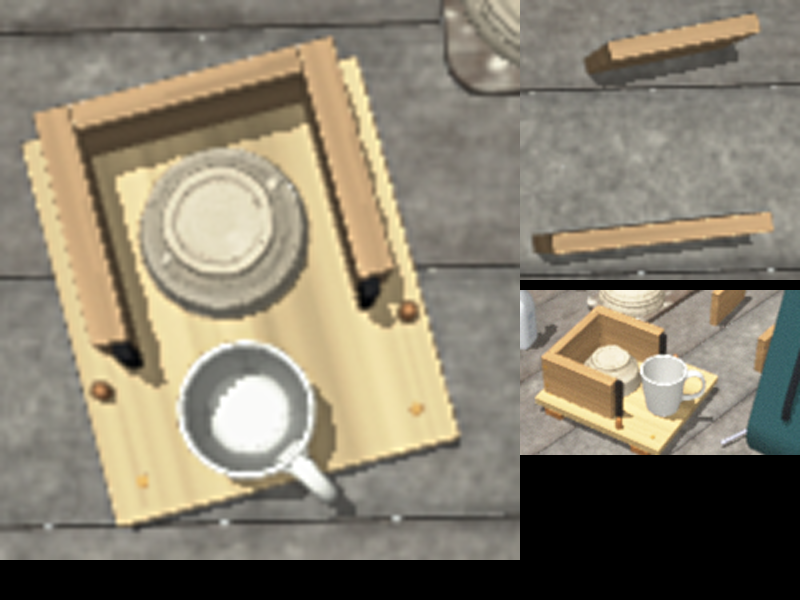

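The crop shows the front corners of the base board at top px (219.5,236.5) and (304.5,215), and the dowel tops at (215.5,202.7) and (292,182.7). The mug rim is centred at about (251.7,207), and the handle ends near (272,229). I'll turn these into positions next.

```bash
cat > h.py <<'E'
import numpy as np,cv2
from cell import *
from scipy.spatial.transform import Rotation as R
def ray(s,p):
    T=s["world_from_camera"];d=T[:3,:3]@np.linalg.solve(s["K"],[p[0],p[1],1]);return T[:3,3],d/np.linalg.norm(d)
def plane(s,p,z): o,d=ray(s,p);return o+d*(z-o[2])/d[2]
def tri(l):
    A=0;b=0;r=[ray(*x) for x in l]
    for o,d in r: P=np.eye(3)-np.outer(d,d);A=A+P;b=b+P@o
    x=np.linalg.solve(A,b);return x,[np.linalg.norm((np.eye(3)-np.outer(d,d))@(x-o)).round(1) for o,d in r]
def proj(s,X):
    T=np.linalg.inv(s["world_from_camera"]);c=s["K"]@(T[:3,:3]@X+T[:3,3]);return c[:2]/c[2]
def totool(v,w=(0,0,0)): # world shift -> tool axes
    Q=R.from_quat(get_state()["ee_rot"]);return Q.inv().apply(v)
E
python3 - <<'E'
from h import *
np.set_printoptions(precision=1,suppress=True)
t=dict(np.load("top0.npz"));s=dict(np.load("scene0.npz"))
c=lambda x,y:(x/4-.375+190,y/4-.375+105)
P=[plane(t,c(118,526),36),plane(t,c(458,440),36),plane(t,c(24,145),36),plane(t,c(355,58),36)]
print("corners",P,[np.linalg.norm(P[i]-P[j]) for i,j in((0,1),(0,2),(1,3))])
D=[plane(t,c(102,391),60),plane(t,c(408,311),60)];print("dowels",D,np.linalg.norm(D[0]-D[1]))
print("rim",plane(t,c(247,408),131),"tri",tri([(t,c(247,408)),(s,(256.5,185.5))]))
# boards
hsv=cv2.cvtColor(t["img"],cv2.COLOR_RGB2HSV)
m=((hsv[...,1]>90)&(hsv[...,2]>150)).astype(np.uint8)
for x0,x1,y0,y1 in((335,430,140,170),(335,430,205,232)):
    mm=np.zeros_like(m);mm[y0:y1,x0:x1]=m[y0:y1,x0:x1]
    k=max(cv2.findContours(mm,0,2)[0],key=cv2.contourArea);b=cv2.boxPoints(cv2.minAreaRect(k));q=[plane(t,p,90) for p in b];print(b.tolist(),q,[np.linalg.norm(q[0]-q[1]),np.linalg.norm(q[1]-q[2])],np.mean(q,0))
# white mug mask
w=((hsv[...,1]<25)&(hsv[...,2]>215)).astype(np.uint8);mm=w*0;mm[180:240,230:285]=w[180:240,230:285]
k=np.argwhere(mm)[:,::-1];far=k[np.argsort(k@[.62,.78])[-5:]];print("handle tip px",far.tolist(),plane(t,far.mean(0),120))
E
```

```text
corners [array([424.5, 174.3,  36. ]), array([479.4, -66.7,  36. ]), array([698.3, 238.1,  36. ]), array([756. ,  -1.7,  36. ])] [np.float64(247.16845988847427), np.float64(281.11901503527827), np.float64(284.111830628654)]
dowels [array([518.7, 181.3,  60. ]), array([569.3, -32.2,  60. ])] 219.44386506298898
rim [501.9  79.4 131. ] tri (array([502.7,  80. , 137.6]), [np.float64(1.2), np.float64(1.2)])
[[364.65386962890625, 154.2692413330078], [414.4615478515625, 144.3076934814453], [415.61541748046875, 150.07691955566406], [365.8077392578125, 160.03846740722656]] [array([ 638.1, -229.4,   90. ]), array([ 662. , -365.3,   90. ]), array([ 646.1, -367.5,   90. ]), array([ 622.2, -231.8,   90. ])] [np.float64(137.91516187703655), np.float64(16.03982152788579)] [ 642.1 -298.5   90. ]
[[345.6054992675781, 219.25205993652344], [419.4192199707031, 211.48219299316406], [420.0877380371094, 217.83287048339844], [346.2740173339844, 225.6027374267578]] [array([ 463.9, -170.5,   90. ]), array([ 480.1, -367.9,   90. ]), array([ 463.2, -368.7,   90. ]), array([ 447. , -171.6,   90. ])] [np.float64(198.05259788268924), np.float64(16.94461588516386)] [ 463.6 -269.7   90. ]
handle tip px [[269, 226], [270, 226], [269, 227], [271, 226], [270, 227]] [450.  33. 120.]
```

Measurements agree with the given sizes: the base is 247x283 mm, the dowels are 219 mm apart and the boards 198 and 138 mm long. From these:
- **Box:** origin about (590,85.5), yaw 0.229.
- **Mug:** axis about (502,79.5), with the handle along roughly 222°.

Next I'll move above the handle, with the fingers set across it.

Careful with the scale: shifts go in shares of 750 mm and turns go in shares of 360 degrees. That gives: 39.5 mm / 750 = 0.0527, -38 mm / 750 = -0.0507, -0.14 rad / 6.2832 = -0.0223.

```bash
python3 -m creep '[0.0527, -0.0507, 0, 0, 0, 0, 1, 0.0527, -0.0507, 0, 0, 0, 0, 1, 0.0527, -0.0507, 0, 0, 0, 0, 1, 0.0527, -0.0507, 0, 0, 0, 0, 1, 0.0527, -0.0507, 0, 0, 0, 0, 1, 0.0527, -0.0507, 0, 0, 0, 0, 1, 0.0527, -0.0507, 0, 0, 0, 0, 1, 0.0527, -0.0507, 0, 0, 0, 0, 1, 0.0527, -0.0507, 0, 0, 0, 0, 1, 0.0527, -0.0507, 0, 0, 0, 0, 1, 0.0527, -0.0507, 0, 0, 0, 0, 1, 0, 0, 0, 0, 0, -0.0223, 1, 0, 0, 0, 0, 0, -0.0223, 1, 0, 0, 0, 0, 0, -0.0223, 1, 0, 0, 0, 0, 0, 0, 1]'
python3 - <<'E'
from h import *
for n in("wrist","scene"):
    s=snapshot(n);np.savez(n+"1.npz",**s);cv2.imwrite(f"pics/{n}1.png",s["img"][:,:,::-1])
a=np.hstack([cv2.imread("pics/wrist1.png"),cv2.imread("pics/scene1.png")[100:292,160:416].repeat(2,0).repeat(2,1)]);cv2.imwrite("pics/c2.png",cv2.resize(a,(800,300)))
print(get_state()["position"],get_state()["ee_rot"])
E
```

```text
time_s: 1.98
position: [446.3, 30.6, 231.1]
ee_rot: [0.934, 0.357, -0.0, -0.0]
wrist_force: [0.4, 0.0, -0.4]
opening: 0.998
grip_force: 0.0
[446.33475971  30.5550158  231.17729562] [ 9.34752756e-01  3.55298842e-01 -1.05690440e-04 -7.89752559e-05]
```

View pics/c2.png

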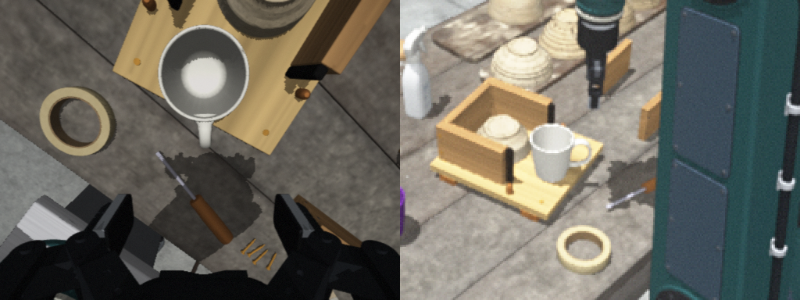

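The wrist view (full-size px) shows the rim centred at about (261,94), with the handle running down to about (264,186). In the scene view the mug is clear, with the tape ring in front of the box. I'll measure the handle in the wrist and scene views.

Run:
```python
from h import *
np.set_printoptions(precision=1,suppress=True)
w=dict(np.load("wrist1.npz"));t=dict(np.load("top0.npz"));s=dict(np.load("scene1.npz"))
h=cv2.cvtColor(w["img"],cv2.COLOR_RGB2HSV);m=((h[...,1]<35)&(h[...,2]>140)).astype(np.uint8)
m[:,:180]=0;m[:,340:]=0;m[210:]=0
for r in range(150,195,5):
    c=np.where(m[r])[0]
    if len(c): print(r,c.min(),c.max(),len(c))
hc=[(np.where(m[r])[0].mean(),r) for r in(160,168,176)]
q=[plane(w,p,122) for p in hc];print("handle top pts",q)
k=cv2.findContours(m,0,2)[0];k=max(k,key=cv2.contourArea);k=k[k[:,0,1]<140];e=cv2.fitEllipse(k);print("rim",e,plane(w,e[0],131))
print("rim tri",tri([(w,e[0]),(t,(251.4,206.6))]))
hs=cv2.cvtColor(s["img"],cv2.COLOR_RGB2HSV);ms=((hs[...,1]<25)&(hs[...,2]>165)).astype(np.uint8);ms[:,:238]=0;ms[:,290:]=0;ms[:170]=0;ms[220:]=0
n,l,st,_=cv2.connectedComponentsWithStats(ms);print(st[1:][st[1:,4]>20])
A=np.array([502.,79.5]);print("pred px scene of handle top (z122,74mm)",proj(s,np.array([447,30,122.])), "wrist",proj(w,np.array([447,30,122.])))
```

```text
150 238 284 28
155 252 272 15
160 253 270 18
165 254 269 16
170 255 269 15
175 256 268 13
180 256 268 13
185 259 265 7
handle top pts [array([464.8,  46.7, 122. ]), array([460.1,  41.9, 122. ]), array([455. ,  37.3, 122. ])]
rim ((260.44989013671875, 93.45181274414062), (115.0688705444336, 123.02284240722656), 1.0801435708999634) [503.4  82.2 131. ]
rim tri (array([503.8,  81.5,  70.5]), [np.float64(0.9), np.float64(0.9)])
[[282 171   8   7  30]
 [243 177  47  40 942]
 [280 206  10  10  44]]
pred px scene of handle top (z122,74mm) [280.5 190.1] wrist [262.2 188.3]
```

To row units: 40 mm / 750 = 0.0533, 2.3 mm / 750 = 0.0031.

```bash
python3 -m creep '[0.0031, 0.002, 0.0533, 0, 0, 0, 1, 0, 0, 0.0533, 0, 0, 0, 1, 0, 0, 0.0533, 0, 0, 0, 1, 0, 0, 0.0507, 0, 0, 0, 1, 0, 0, 0, 0, 0, 0, 1, 0, 0, 0, 0, 0, 0, 0, 0, 0, 0, 0, 0, 0, 0, 0, 0, 0, 0, 0, 0, 0, 0, 0, 0, 0, 0, 0, 0, 0, 0, 0, 0, 0, 0, 0]' 80
```

```text
time_s: 3.32
position: [449.2, 30.8, 73.6]
ee_rot: [0.934, 0.357, 0.0, 0.0]
wrist_force: [-2.4, -1.9, 5.4]
opening: 0.169
grip_force: 67.5
```

To row units: -35 mm / 750 = -0.0467, -30 mm / 750 = -0.04.

```bash
python3 -m creep '[0, 0, -0.02, 0, 0, 0, 0, 0, 0, -0.04, 0, 0, 0, 0, 0, 0, -0.0467, 0, 0, 0, 0, 0, 0, -0.04, 0, 0, 0, 0, 0.0147, -0.02, 0, 0, 0, 0, 0, 0.024, -0.0333, 0, 0, 0, 0, 0, 0.0267, -0.0373, 0, 0, 0, 0, 0, 0.0267, -0.0373, 0, 0, 0, 0, 0, 0.0267, -0.0373, 0, 0, 0, 0, 0, 0.0267, -0.0373, 0, 0, 0, 0, 0, 0.02, -0.028, 0, 0, 0, 0, 0, 0.0133, -0.0187, 0, 0, 0, 0, 0, 0, 0, 0, 0, 0, 0, 0, 0, 0, 0.0333, 0, 0, 0, 0, 0, 0, 0.0467, 0, 0, 0, 0, 0, 0, 0.0467, 0, 0, 0, 0, 0, 0, 0.0333, 0, 0, 0, 0, 0, 0, 0.02, 0, 0, 0, 0, 0, 0, 0, 0, 0, 0, 0]' 80
python3 - <<'E'
from h import *
a=snapshot("wrist")["img"];b=snapshot("scene")["img"]
cv2.imwrite("pics/c3.png",cv2.resize(np.hstack([a,b])[:,:,::-1],(800,300)))
E
```

```text
time_s: 5.7
position: [423.9, 258.7, 47.6]
ee_rot: [0.934, 0.356, -0.001, 0.0]
wrist_force: [0.9, 0.3, -1.9]
opening: 0.159
grip_force: 75.9
```

View pics/c3.png

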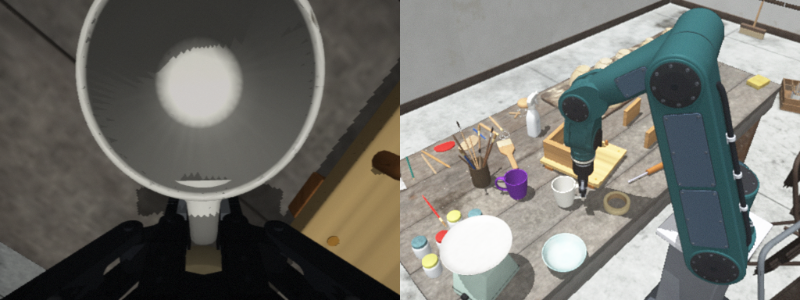

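The wrist view shows the mug held by its handle and upright. The scene view shows it left of the box front, clear of the purple mug. I have about 10 mm left to lower, watching the wrist force.

To row units: 5 mm / 750 = 0.0067, 3 mm / 750 = 0.004.

```bash
python3 -m creep '[0, 0, 0.0067, 0, 0, 0, 0, 0, 0, 0.004, 0, 0, 0, 0, 0, 0, 0.002, 0, 0, 0, 0, 0, 0, 0, 0, 0, 0, 0, 0, 0, 0, 0, 0, 0, 0]'
```

```text
time_s: 6.42
position: [423.9, 259.5, 39.0]
ee_rot: [0.934, 0.357, -0.0, 0.0]
wrist_force: [-4.9, -3.3, 4.9]
opening: 0.16
grip_force: 73.1
```

To row units: -50 mm / 750 = -0.0667, -40 mm / 750 = -0.0533.

```bash
python3 -m creep '[0, 0, 0.0007, 0, 0, 0, 0, 0, 0, 0, 0, 0, 0, 0.2, 0, 0, 0, 0, 0, 0, 0.3, 0, 0, 0, 0, 0, 0, 0.5, 0, 0, 0, 0, 0, 0, 0.6, 0, 0, 0, 0, 0, 0, 0.6, 0, 0, -0.02, 0, 0, 0, 0.6, 0, 0, -0.0533, 0, 0, 0, 0.6, 0, 0, -0.0667, 0, 0, 0, 0.6, 0, 0, -0.0667, 0, 0, 0, 0.6, 0, 0, -0.0533, 0, 0, 0, 0.6, 0, 0, 0, 0, 0, 0, 1]'
python3 - <<'E'
from h import *
np.set_printoptions(precision=1,suppress=True)
s=snapshot("wrist");cv2.imwrite("pics/w4.png",s["img"][:,:,::-1]);np.savez("wrist4.npz",**s)
h=cv2.cvtColor(s["img"],cv2.COLOR_RGB2HSV);m=((h[...,1]<35)&(h[...,2]>140)).astype(np.uint8);m[240:]=0
k=max(cv2.findContours(m,0,2)[0],key=cv2.contourArea);k2=k[k[:,0,1]<130];e=cv2.fitEllipse(k2);print(cv2.boundingRect(k),e,plane(s,e[0],95))
E
```

```text
time_s: 7.92
position: [425.5, 260.2, 235.8]
ee_rot: [0.934, 0.357, 0.002, -0.0]
wrist_force: [0.9, -0.2, 0.3]
opening: 0.793
grip_force: 0.0
(207, 49, 100, 131) ((256.57049560546875, 100.92025756835938), (98.61275482177734, 103.63150024414062), 179.24066162109375) [476.2 310.4  95. ]
```

View pics/w4.png

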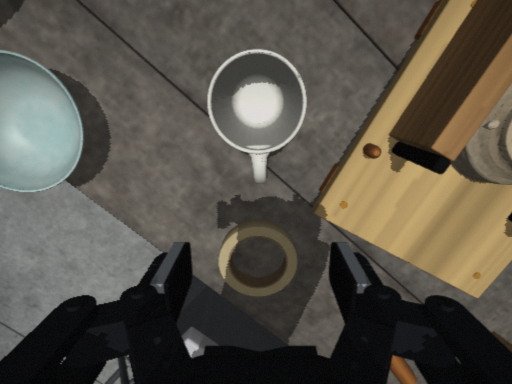

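The mug stands upright on the bench at about (476,310), with its rim at px (256,101), and the gripper is clear. Next I'll move over the long board.

To row units: 42.1 mm / 750 = 0.0561, -32.4 mm / 750 = -0.0432, -0.154 rad / 6.2832 = -0.0245.

```bash
python3 -m creep '[-0.0432, 0.0561, 0, 0, 0, 0, 1, -0.0432, 0.0561, 0, 0, 0, 0, 1, -0.0432, 0.0561, 0, 0, 0, 0, 1, -0.0432, 0.0561, 0, 0, 0, 0, 1, -0.0432, 0.0561, 0, 0, 0, 0, 1, -0.0432, 0.0561, 0, 0, 0, 0, 1, -0.0432, 0.0561, 0, 0, 0, 0, 1, -0.0432, 0.0561, 0, 0, 0, 0, 1, -0.0432, 0.0561, 0, 0, 0, 0, 1, -0.0432, 0.0561, 0, 0, 0, 0, 1, 0, 0, 0, 0, 0, -0.0245, 1, 0, 0, 0, 0, 0, -0.0245, 1, 0, 0, 0, 0, 0, -0.0245, 1, 0, 0, 0, 0, 0, -0.0245, 1, 0, 0, 0, 0, 0, -0.0245, 1, 0, 0, 0, 0, 0, -0.0245, 1, 0, 0, 0, 0, 0, 0, 1]'
python3 - <<'E'
from h import *
np.set_printoptions(precision=1,suppress=True)
s=snapshot("wrist");cv2.imwrite("pics/w5.png",s["img"][:,:,::-1]);np.savez("wrist5.npz",**s)
E
```

```text
time_s: 10.1
position: [463.2, -269.8, 232.1]
ee_rot: [0.678, 0.736, -0.0, -0.001]
wrist_force: [-0.3, -0.6, 0.7]
opening: 1.0
grip_force: 0.0
```

View pics/w5.png

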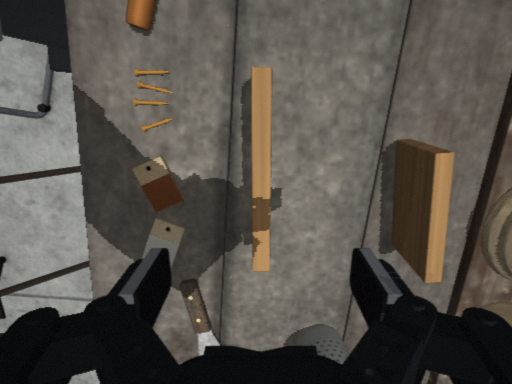

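The long board's top edge spans (252–271,68) to (253–270,270) in the wrist view, centred between the fingers, and the spare board is well to the right. I'll refine the board and box poses now.

Run:
```python
from h import *
np.set_printoptions(precision=1,suppress=True)
w=dict(np.load("wrist5.npz"));t=dict(np.load("top0.npz"));w1=dict(np.load("wrist1.npz"));w4=dict(np.load("wrist4.npz"));sc=dict(np.load("scene1.npz"))
h=cv2.cvtColor(w["img"],cv2.COLOR_RGB2HSV);m=((h[...,1]>60)&(h[...,0]>5)&(h[...,0]<25)&(h[...,2]>60)).astype(np.uint8)
m[:,:235]=0;m[:,290:]=0;m[290:]=0
k=max(cv2.findContours(m,0,2)[0],key=cv2.contourArea);r=cv2.minAreaRect(k);b=cv2.boxPoints(r)
q=np.array([plane(w,p,90) for p in b]);print(r,q,np.linalg.norm(q[0]-q[1]),np.linalg.norm(q[1]-q[2]),q.mean(0))
print("z from 200mm length", [z for z in range(70,110,2) if abs(max(np.linalg.norm(plane(w,b[0],z)-plane(w,b[1],z)),np.linalg.norm(plane(w,b[1],z)-plane(w,b[2],z)))-200)<1.5])
# board ends: wrist & top two-view
ends=lambda b:sorted([((b[i]+b[(i+1)%4])/2) for i in range(4)],key=lambda p:p[1])
print("end tri", tri([(w,(261.5,67)),(t,(345.9,222.4))]),tri([(w,(261.5,270.5)),(t,(419.8,214.7))]))
# dowels as brown blobs in w1 and w4
for nm,s,g in(("w1",w1,[(192,4),(388,119)]),("w4",w4,[(372,151)])):
    h=cv2.cvtColor(s["img"],cv2.COLOR_RGB2HSV);m=((h[...,1]>110)&(h[...,2]<190)&(h[...,0]<16)).astype(np.uint8)
    for x,y in g:
        c=m[max(0,y-14):y+15,x-14:x+15];M=cv2.moments(c,True)
        p=(x-14+M['m10']/M['m00'],max(0,y-14)+M['m01']/M['m00']);print(nm,M['m00'],p,plane(s,p,57))
h=cv2.cvtColor(w1["img"],cv2.COLOR_RGB2HSV)
print("front corners w1",plane(w1,(146,91),36),plane(w1,(343,197),36), "w4 left corner",plane(w4,(318,212),36),plane(w4,(477,297),36))
```

```text
((260.5, 169.0), (204.0, 21.0), 90.0) [[ 445.9 -171.6   90. ]
 [ 463.8 -170.2   90. ]
 [ 482.  -368.3   90. ]
 [ 460.  -370.1   90. ]] 17.961343051884207 198.94215140591473 [ 462.9 -270.    90. ]
z from 200mm length [88, 90]
end tri (array([ 455.6, -170.8,   90.5]), [np.float64(0.1), np.float64(0.1)]) (array([ 471.7, -368. ,   91. ]), [np.float64(0.2), np.float64(0.2)])
w1 184.0 (191.32608695652175, 5.630434782608695) [518.2 178.9  57. ]
w1 213.0 (387.09859154929575, 119.71830985915493) [568.7 -28.8  57. ]
w4 179.0 (371.81564245810057, 150.41340782122904) [518.5 187.6  57. ]
front corners w1 [426.1 172.4  36. ] [481.7 -64.   36. ] w4 left corner [429.  172.4  36. ] [482.7 -64.6  36. ]
```

Board centre is (463,-270), top at 90.5 mm from two views, and the tool is already aligned. Descend and grip.

To row units: 45 mm / 750 = 0.06, 30 mm / 750 = 0.04.

```bash
python3 -m creep '[0, 0, 0.06, 0, 0, 0, 1, 0, 0, 0.06, 0, 0, 0, 1, 0, 0, 0.06, 0, 0, 0, 1, 0, 0, 0.04, 0, 0, 0, 1, 0, 0, 0.016, 0, 0, 0, 1, 0, 0, 0, 0, 0, 0, 0.5, 0, 0, 0, 0, 0, 0, 0.3, 0, 0, 0, 0, 0, 0, 0, 0, 0, 0, 0, 0, 0, 0, 0, 0, 0, 0, 0, 0, 0, 0, 0, 0, 0, 0, 0, 0]' 100
python3 -c "
from cell import *
print(get_state()['position'],get_state()['ee_rot'])"
```

```text
time_s: 11.52
position: [463.9, -270.4, 57.2]
ee_rot: [0.677, 0.736, 0.0, 0.001]
wrist_force: [-1.3, 1.0, 8.8]
opening: 0.197
grip_force: 99.0
[ 463.88355416 -270.38968175   57.16715195] [6.77215369e-01 7.35784524e-01 1.31398560e-05 6.90770525e-04]
```

To row units: -45 mm / 750 = -0.06, 42 mm / 750 = 0.056, -0.074 rad / 6.2832 = -0.0118.

```bash
python3 -m creep '[0, 0, -0.02, 0, 0, 0, 0, 0, 0, -0.0467, 0, 0, 0, 0, 0, 0, -0.06, 0, 0, 0, 0, 0, 0, -0.0467, 0, 0, 0, 0, 0.0267, 0.008, 0, 0, 0, 0, 0, 0.048, 0.0147, 0, 0, 0, 0, 0, 0.0533, 0.016, 0, 0, 0, 0, 0, 0.056, 0.016, 0, 0, 0, 0, 0, 0.056, 0.016, 0, 0, 0, 0, 0, 0.056, 0.016, 0, 0, 0, 0, 0, 0.0533, 0.016, 0, 0, 0, 0, 0, 0.048, 0.0147, 0, 0, 0, 0, 0, 0.0347, 0.0107, 0, 0, 0, 0, 0, 0.016, 0.0053, 0, 0, 0, 0, 0, 0, 0, 0, 0, 0, -0.0118, 0, 0, 0, 0, 0, 0, -0.0115, 0, 0, 0, 0, 0, 0, 0, 0, 0, 0, 0, 0, 0, 0, 0]'
python3 - <<'E'
from h import *
st=get_state();print(st["position"],st["ee_rot"])
a=[]
for n in("wrist","top"):
    s=snapshot(n);np.savez(n+"6.npz",**s);a.append(s["img"])
a[1]=cv2.resize(a[1][95:245,170:370],(512,384),interpolation=cv2.INTER_CUBIC)
cv2.imwrite("pics/c6.png",cv2.resize(np.hstack(a)[:,:,::-1],(800,300)))
E
```

```text
time_s: 13.78
position: [535.1, 72.9, 186.0]
ee_rot: [0.622, 0.783, -0.0, -0.0]
wrist_force: [-0.0, 0.1, -2.6]
opening: 0.195
grip_force: 97.9
[535.11332502  72.89047959 185.98742685] [ 6.22412773e-01  7.82689134e-01 -1.65000864e-04 -1.76132515e-04]
```

View pics/c6.png

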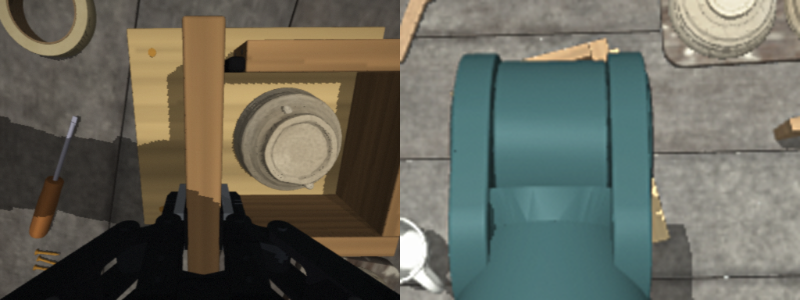

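The wrist view shows the board square to the box walls, its far top end at about (261,21) and its near top end at about (263,348). The left wall's outer top edge is at row 51 and the right wall's at about row 327. I'll check the board's lateral centring against the walls in this view.

Run:
```python
from h import *
np.set_printoptions(precision=1,suppress=True)
s=dict(np.load("wrist6.npz"));img=s["img"];h=cv2.cvtColor(img,cv2.COLOR_RGB2HSV)
a=.229;O=np.array([592,86,0]);B=lambda X:R.from_euler('z',-a).apply(X-O)
col=262
g=img[:,col-4:col+5].mean(1).astype(int)
print("board col top",g[8:32:2].tolist());print("bot",g[335:360:2].tolist())
print("edges board z219",B(plane(s,(261,20.5),219)),B(plane(s,(263,349),219)))
for c in(420,450,480):
    d=img[:,c-2:c+3].mean(1).astype(int);e=np.abs(np.gradient(d.sum(1).astype(float)));r=[i for i in range(1,383) if e[i]>40 and e[i]>=e[i-1] and e[i]>e[i+1]]
    print(c,[(i,B(plane(s,(c,i),126))[1].round(1)) for i in r])
print("corner",B(plane(s,(165,37),36)))
```

```text
board col top [[96, 92, 85], [97, 93, 86], [97, 93, 86], [97, 92, 86], [97, 93, 86], [94, 90, 83], [86, 70, 52], [129, 97, 63], [139, 106, 68], [141, 107, 70], [140, 106, 68], [141, 107, 68]]
bot [[77, 58, 37], [77, 58, 38], [76, 57, 36], [77, 58, 38], [77, 58, 37], [77, 58, 37], [77, 58, 37], [76, 57, 37], [29, 23, 18], [9, 9, 10], [8, 9, 10], [7, 7, 8], [7, 7, 9]]
edges board z219 [-58.3  99.9 219. ] [-57.7 -30.2 219. ]
420 [(35, np.float64(110.5)), (49, np.float64(102.9)), (90, np.float64(79.5)), (106, np.float64(69.9)), (218, np.float64(-6.3)), (248, np.float64(-29.9)), (303, np.float64(-77.3)), (318, np.float64(-91.2))]
450 [(35, np.float64(110.5)), (49, np.float64(102.9)), (90, np.float64(79.5)), (303, np.float64(-77.3)), (328, np.float64(-100.9)), (337, np.float64(-109.7))]
480 [(34, np.float64(110.9)), (49, np.float64(102.8)), (90, np.float64(79.4)), (303, np.float64(-77.4)), (328, np.float64(-101.0)), (336, np.float64(-108.8)), (357, np.float64(-130.1))]
corner [-139.8  124.    36. ]
```

To row units: 25 mm / 750 = 0.0333, 20 mm / 750 = 0.0267.

```bash
python3 -m creep '[0.0013, 0, 0, 0, 0, 0, 0, 0, 0, 0.0267, 0, 0, 0, 0, 0, 0, 0.0333, 0, 0, 0, 0, 0, 0, 0.02, 0, 0, 0, 0, 0, 0, 0.0107, 0, 0, 0, 0, 0, 0, 0.008, 0, 0, 0, 0, 0, 0, 0.008, 0, 0, 0, 0, 0, 0, 0, 0, 0, 0, 0]'
python3 -m creep '[0, 0, 0.0053, 0, 0, 0, 0, 0, 0, 0.0053, 0, 0, 0, 0, 0, 0, 0, 0, 0, 0, 0, 0, 0, 0, 0, 0, 0, 0]'
```

```text
time_s: 14.88
position: [535.0, 74.0, 106.1]
ee_rot: [0.622, 0.783, -0.0, -0.0]
wrist_force: [0.2, 0.7, -2.1]
opening: 0.2
grip_force: 97.8
time_s: 15.38
position: [535.2, 74.0, 98.3]
ee_rot: [0.622, 0.783, -0.0, 0.0]
wrist_force: [-0.1, -0.2, -2.1]
opening: 0.193
grip_force: 97.8
```

To row units: 2 mm / 750 = 0.0027.

```bash
python3 -m creep '[0, 0, 0.0027, 0, 0, 0, 0, 0, 0, 0.0027, 0, 0, 0, 0, 0, 0, 0, 0, 0, 0, 0, 0, 0, 0, 0, 0, 0, 0]';python3 -m creep '[0, 0, 0.0013, 0, 0, 0, 0, 0, 0, 0, 0, 0, 0, 0, 0, 0, 0, 0, 0, 0, 0]'
python3 - <<'E'
from h import *
s=snapshot("wrist");b=snapshot("scene")
a=np.hstack([s["img"],cv2.resize(b["img"][120:270,150:350],(512,384))]);cv2.imwrite("pics/c7.png",cv2.resize(a,(800,300))[:,:,::-1])
E
```

```text
time_s: 15.88
position: [535.1, 74.0, 94.3]
ee_rot: [0.622, 0.783, -0.0, -0.0]
wrist_force: [0.1, 0.3, -2.2]
opening: 0.197
grip_force: 97.8
time_s: 16.25
position: [535.1, 74.0, 93.3]
ee_rot: [0.622, 0.783, -0.0, 0.0]
wrist_force: [0.9, -0.2, -3.3]
opening: 0.197
grip_force: 98.0
```

View pics/c7.png

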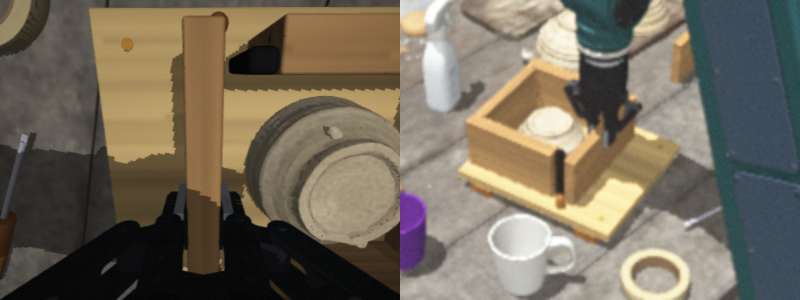

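The board hangs just above the base, with the left dowel off its end at about (218,18), and the seal is a few mm ahead. The force still shows the board's weight, so I'll keep lowering to contact.

To row units: 0.7 mm / 750 = 0.0009.

```bash
python3 -m creep '[0, 0, 0.0009, 0, 0, 0, 0, 0, 0, 0, 0, 0, 0, 0, 0, 0, 0, 0, 0, 0, 0]';python3 -m creep '[0, 0, 0.0009, 0, 0, 0, 0, 0, 0, 0, 0, 0, 0, 0, 0, 0, 0, 0, 0, 0, 0]'
```

```text
time_s: 16.73
position: [535.2, 74.0, 93.2]
ee_rot: [0.622, 0.783, 0.0, 0.0]
wrist_force: [-3.2, 0.7, 8.2]
opening: 0.195
grip_force: 99.3
time_s: 17.1
position: [535.3, 74.0, 93.1]
ee_rot: [0.622, 0.783, 0.0, 0.001]
wrist_force: [-6.4, -0.3, 19.6]
opening: 0.195
grip_force: 101.0
```

To row units: -1.1 mm / 750 = -0.0015.

```bash
python3 -m creep '[0, 0, -0.0015, 0, 0, 0, 0, 0, 0, 0, 0, 0, 0, 0, 0, 0, 0, 0, 0, 0, 0]'; python3 -m creep '[0, 0.004, 0, 0, 0, 0, 0, 0, 0.004, 0, 0, 0, 0, 0, 0, 0, 0, 0, 0, 0, 0, 0, 0, 0, 0, 0, 0, 0]'; python3 -m creep '[0, 0.0027, 0, 0, 0, 0, 0, 0, 0, 0, 0, 0, 0, 0, 0, 0, 0, 0, 0, 0, 0]'
```

```text
time_s: 17.48
position: [535.2, 74.0, 93.2]
ee_rot: [0.622, 0.783, 0.0, 0.0]
wrist_force: [-2.0, 0.4, 5.5]
opening: 0.194
grip_force: 98.9
time_s: 17.98
position: [539.4, 75.0, 93.2]
ee_rot: [0.622, 0.783, -0.001, -0.001]
wrist_force: [-11.5, -2.9, 17.1]
opening: 0.195
grip_force: 100.9
time_s: 18.35
position: [541.2, 75.5, 93.2]
ee_rot: [0.622, 0.783, -0.001, -0.001]
wrist_force: [-12.6, -3.0, 17.4]
opening: 0.197
grip_force: 100.7
```

To row units: -0.7 mm / 750 = -0.0009.

```bash
python3 -m creep '[0, 0, -0.0009, 0, 0, 0, 0, 0, 0, 0, 0, 0, 0, 0, 0, 0, 0, 0, 0, 0, 0]'; python3 -m creep '[0, 0, -0.0004, 0, 0, 0, 0, 0, 0, 0, 0, 0, 0, 0, 0, 0, 0, 0, 0, 0, 0]'; python3 -m creep '[0, 0.0027, 0, 0, 0, 0, 0, 0, 0, 0, 0, 0, 0, 0, 0, 0, 0, 0, 0, 0, 0]';python3 - <<'E'
from h import *
print(get_state()["torque"])
E
```

```text
time_s: 18.73
position: [543.0, 75.8, 93.5]
ee_rot: [0.622, 0.783, -0.0, -0.0]
wrist_force: [-0.3, 0.2, -1.5]
opening: 0.194
grip_force: 98.1
time_s: 19.1
position: [542.9, 75.8, 93.9]
ee_rot: [0.622, 0.783, 0.0, -0.0]
wrist_force: [-0.1, 0.5, -2.7]
opening: 0.193
grip_force: 98.1
time_s: 19.48
position: [544.9, 76.3, 93.9]
ee_rot: [0.622, 0.783, -0.0, -0.0]
wrist_force: [-0.4, 0.9, -2.4]
opening: 0.196
grip_force: 98.1
[-0.02278222 -0.0181655  -0.02636361]
```

```bash
for i in 1; do python3 -m creep '[0, 0.0027, 0, 0, 0, 0, 0, 0, 0, 0, 0, 0, 0, 0, 0, 0, 0, 0, 0, 0, 0]'; done; python3 -m creep '[0, 0.002, 0, 0, 0, 0, 0, 0, 0, 0, 0, 0, 0, 0, 0, 0, 0, 0, 0, 0, 0]';python3 - <<'E'
from h import *
print(get_state()["torque"])
E
```

```text
time_s: 19.85
position: [546.6, 76.7, 93.9]
ee_rot: [0.622, 0.783, -0.0, -0.0]
wrist_force: [-3.7, 0.2, -1.2]
opening: 0.197
grip_force: 98.2
time_s: 20.23
position: [547.9, 77.0, 93.9]
ee_rot: [0.622, 0.783, -0.0, -0.0]
wrist_force: [-6.1, -1.8, 1.7]
opening: 0.195
grip_force: 98.5
[-0.32537078  1.1083316   0.0744087 ]
```

To row units: 1.5 mm / 750 = 0.002.

```bash
python3 -m creep '[0, 0.002, 0, 0, 0, 0, 0, 0, 0, 0, 0, 0, 0, 0, 0, 0, 0, 0, 0, 0, 0]'; python3 -m creep '[0, 0.0013, 0, 0, 0, 0, 0, 0, 0, 0, 0, 0, 0, 0, 0, 0, 0, 0, 0, 0, 0, 0, 0, 0, 0, 0, 0, 0]';python3 - <<'E'
from h import *
np.set_printoptions(precision=1,suppress=True)
st=get_state();print(st["torque"],st["ee_rot"])
s=snapshot("wrist");b=snapshot("scene");np.savez("wrist8.npz",**s)
a=np.hstack([s["img"],cv2.resize(b["img"][120:270,150:350],(512,384))]);cv2.imwrite("pics/c8.png",cv2.resize(a,(800,300))[:,:,::-1])
E
```

```text
time_s: 20.6
position: [548.9, 77.3, 93.9]
ee_rot: [0.622, 0.783, -0.001, -0.0]
wrist_force: [-7.0, -2.6, 3.1]
opening: 0.194
grip_force: 98.8
time_s: 21.1
position: [549.6, 77.4, 93.9]
ee_rot: [0.622, 0.783, -0.001, -0.001]
wrist_force: [-9.9, -3.0, 3.6]
opening: 0.197
grip_force: 99.0
[-0.6  1.8  0.1] [ 0.6  0.8 -0.  -0. ]
```

View pics/c8.png

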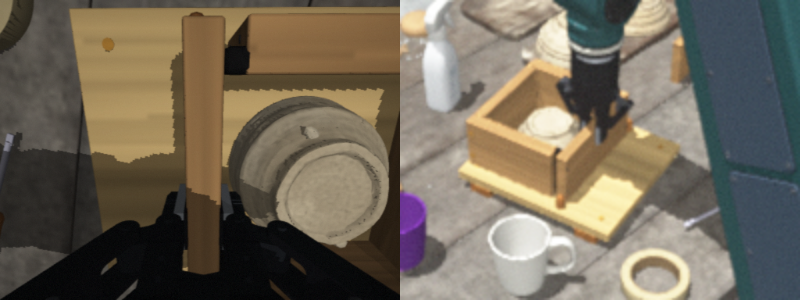

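The board is square against the left seal, with the dowel just outside its end at about (196,14), and the mug is untouched. The push is about 10 N, so I'll add a little to reach about 12 N.

To row units: 0.8 mm / 750 = 0.0011.

```bash
python3 -m creep '[0, 0.0011, 0, 0, 0, 0, 0, 0, 0, 0, 0, 0, 0, 0, 0, 0, 0, 0, 0, 0, 0, 0, 0, 0, 0, 0, 0, 0]'; python3 -m creep '[0, 0, 0, 0, 0, 0, 0, 0, 0, 0, 0, 0, 0, 0, 0, 0, 0, 0, 0, 0, 0, 0, 0, 0, 0, 0, 0, 0]';python3 - <<'E'
from h import *
st=get_state();print(st["torque"],st["wrist_force"]@np.array([.974,.227,0]))
E
```

```text
time_s: 21.7
position: [550.2, 77.6, 93.8]
ee_rot: [0.622, 0.783, -0.001, -0.001]
wrist_force: [-10.6, -3.6, 4.5]
opening: 0.197
grip_force: 99.2
time_s: 22.2
position: [550.2, 77.5, 93.8]
ee_rot: [0.622, 0.783, -0.001, -0.001]
wrist_force: [-11.2, -3.5, 4.0]
opening: 0.201
grip_force: 99.2
[-0.6266939   2.08070034  0.11655951] -11.713050294982075
```

Push is steady at 11.7 N and the yaw moment is small (0.12 N m), so the two seals carry nearly equal load. Handing in.

```bash
python3 -c "
from cell import *
print(finish_job())"
```

```text
the job is handed in; nothing more can be done
None
```

I handed the job in at about 22 s: the mug stands upright on the bench left of the box, and the arm is still pushing the front board squarely against both seals at about 11.7 N, an estimated 4–5 mm of squeeze each; the hand-in returned no verdict.

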